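# Ease the wedge out and let the press panel down

## Task

Let the heavy hinged panel of the flattening press down gently onto the stack of cards: work the wedge with the blue lug (made for hooking) out from under the panel in small tugs, stopping part-way so that the panel comes to rest before you go on; the panel must never drop, and you must not lift it or press on it with the robot. When the panel is fully down, lay the wedge flat on its base, wholly inside the tray of its own colour. Leave the orange wedge in its tray and the other things on the table where they are.

Things in the scene. Friction and masses are not known exactly. Their poses are not given: they have to be found in the camera images.
- panel (a joint): Angle of the press panel about its hinge, rad: 0 = flat, fully down; grows as its free front edge rises; 0.09 to 0.11 at the start, resting on the wedge. Only the wedge holds it up: it follows the wedge down by its own weight (2 kg, about 10 N on the wedge) and is not to be handled. Drawing the wedge out by 45 to 60 mm brings it fully down.
- press: Flattening press, fixed: grey base plate, dark hinge block, brown wooden panel 188 x 160 x 15 mm with two dark steel bars on top and two rubber feet at its front corners. Origin: on the table under the panel's middle; x axis points from the open front to the hinge. The panel's front edge is 100 mm from the origin along -x, 14 mm above the table when down. The wedge is drawn out along -x.
- panel_edge (a point): Middle of the lower front edge of the panel (moves with it).
- wedge_blue_mid (a point): Wedge under the panel: wood, blue band, blue lug; 155 mm long, 36 mm wide, flat base, 0.12 kg, loose. This point: middle of length and width, 18.5 mm above its base. x axis: from lug to thin tip. Tip at x = +78 mm (5 mm thick), top slopes straight up to 37 mm thick at -12 mm. At the start the panel's edge bears on the slope near x = 0. It balances and can be gripped across its width near x = -5 mm.
- wedge_blue: The same blue wedge; origin: centre of its underside; axes as for its middle. Behind the slope's upright end (x = -12 mm) a flat tail 16 mm high runs to x = -77 mm and carries the lug. Clear of the panel once its origin is over 178 mm from the press's origin along the press's -x.
- wedge_blue_lug (a point): Centre of the lug's face towards the panel, 34 mm above the wedge's base. The lug is an upright plate at the tail's end, 36 mm wide, 10 mm thick along the wedge, its top 48 mm above the base. Between it and the slope's upright end is a pocket, open above, 55 mm long, its floor 16 mm above the base: shut fingers can go down into it and pull the lug.
- tray_blue: Blue shallow open tray for the blue wedge, empty, fixed to the table: 190 mm along its x, 70 mm along its y, 13 mm high, floor and walls 3 mm thick. Origin: centre of its underside on the table. The wedge may lie in it either way round. It may change places with the orange tray.
- tray_orange: Orange tray, same shape, fixed to the table; holds the orange wedge.
- wedge_orange_mid (a point): Middle of the orange wedge, the same in shape as the blue one, with an orange band and lug; loose in the orange tray; stays there.
- vial_1: Sample vial with white cap, 28 mm diameter, 52 mm high, loose bystander; origin at the centre of its underside.
- vial_2: Sample vial with blue cap, 28 mm diameter, 52 mm high, loose bystander; origin at the centre of its underside.
- glue_bottle: White glue bottle with orange nozzle, 38 mm diameter, 112 mm high, loose bystander; origin at the centre of its underside.
- grinder_stone: Grey oval pebble, 55 x 89 x 40 mm, loose bystander; origin at its underside.

How it is judged:
On the way, in this order (a step that is already met when the one before it is completed fails the run):
1. the panel, still on the wedge, has come part of the way down (angle 0.015 to 0.08) and rests there (value of joint panel between 0.015 and 0.08 rad and velocity of joint panel between -0.02 and 0.02 rad/s), for 0.2 s.
2. the panel is fully down (angle under 0.008) and the wedge is drawn clear of its edge (value of joint panel below 0.008 rad and x of wedge_blue_mid in the frame of press below -0.17 m), for 0.2 s.
At the end, for the whole second after the job is handed in: Panel fully down (under 0.008 rad); blue wedge released and at rest, flat (tilt under 0.08 rad) on the floor of the blue tray, its middle within 20 mm of the tray centre along each tray axis; orange wedge, vials, bottle and stone within 30 mm of their starts (value of joint panel below 0.008 rad and x of wedge_blue_mid in the frame of tray_blue between -0.02 and 0.02 m and y of wedge_blue_mid in the frame of tray_blue between -0.02 and 0.02 m and z of wedge_blue_mid in the frame of tray_blue below 0.027 m and angle between wedge_blue_mid's own z axis and vertical below 0.08 rad and linear speed of wedge_blue below 0.01 m/s and distance of each of wedge_orange_mid, vial_1, vial_2, glue_bottle, grinder_stone from where it was at the start of the episode below 0.03 m); the robot touches nothing.
It fails at once if the panel drops (closes faster than 0.7 rad/s) (velocity of joint panel below -0.7 rad/s).
It fails at once if the panel is lifted above its first height (value of joint panel above 0.125 rad).
It fails at once if the robot presses on or lifts the panel (over 5 N) (contact force between any of the fingers, the arm and panel above 5 N).
It fails at once if a bystander is knocked over or pushed away (distance of any of wedge_orange_mid, vial_1, vial_2, glue_bottle, grinder_stone from where it was at the start of the episode above 0.03 m).
It also fails if it takes over 54 s, if anything falls off the work surface, if the arm or the gripper's body presses on something with over 40 N, if the wrist force passes 120 N, or if a joint passes its speed limit or range.

## Robot

A 6-joint arm with a two-finger parallel gripper is mounted at the origin on the work surface; the furniture and walls round the work are solid. World frame = base frame: x ahead of the robot, y to its left, z up, the work surface at z = 0. Lengths are in m, angles in rad, forces in N, time in s.
With the tool pointing down it reaches from about 0.35 to 0.975 m from the base axis. Payload 4.9 kg.
Tool frame: the origin (TCP) lies midway between the tips of the shut fingers; the grasp point (between the pads) lies 19 mm behind it; z points along the fingers, y is the direction in which the jaws open and shut (so a half turn about z gives the same grasp; the last joint's range is limited). The gripper opens to 85 mm and grips with 20 to 120 N. Pads are 22 mm wide; open, the fingers measure 114 mm over their backs; the gripper's body (76 mm by 85 mm) begins 54 mm behind the grasp point. The pads swing forward as they close: fully open they stand 13 mm farther back than shut.
Start: joints at [1.227, 0.053, 1.613, -0, 1.476, -0.119], TCP at [0.139, 0.609, 0.231] pointing down, gripper open.
Joint ranges: [-3.01, 3.01], [-1.01, 2.22], [0.06, 2.58], [-1.02, 4.17], [0.09, 2.62], [-3.14, 3.14]. Speed limits (rad/s): [2.57, 2.57, 3.14, 3.14, 3.14, 3.14].

## Interface

Orientations are given as a unit quaternion [w, x, y, z].
In Python, from plant import manip, cams gives the robot as it stands.
- The arm moves only by the tool jog_arm, never from a script. Its argument "targets" is a list of rows, each a list of 4 numbers: the shift along the tool's x, y, z in m, then the turn about the tool's z in degrees. A call has 1 to 5 rows; each row is the pose to reach, as a shift and turn from the pose commanded when the call began, along the tool's axes at that moment; what a row does not reach only later rows make up. A row lasts 1/12 s, in which the tool goes at most 41.7 mm and 7.16 degrees, less where a joint would pass 70% of its speed; a pose out of reach is approached as far as the arm can. A call with a gripper value outside its range is refused whole. "fingers" is the opening, from 0 (shut) to 1 (fully open), set as the call begins (left out, the last holds). The fingers move at their own pace and stop on an object; the grip force is fixed at half the most. Time passes only in rows, so rows that repeat a pose let the fingers close. It gives the time, the measured TCP pose, the force and the opening at its end, in the units of the state.
- manip.state(): the state, without advancing time (a new reading comes with each control period).
- cams.grab_frame(name): name is "scene" or "top" or "wrist"; returns the picture (384x512x3 uint8, red, green, blue); there is no depth.
- cams.get_calibration(name): a dict with "camera_matrix" (3x3 intrinsics, pixels), "cam_to_world" (4x4, takes a point from camera to world coordinates). Camera axes: x right, y up, looking along -z (the intrinsics and any distortion apply to the point x, -y, -z); pixel columns grow to the right and rows downward; lengths in m; the calibration is good to about 2 mm. A picture is of the moment at which its call begins: read the wrist's pose just before it. get_calibration takes no time and is no camera call; for the wrist camera it gives the pose at the moment of the call.
- manip.job_done(): hands the job in, once; it reports no verdict.
The state is a dict: "time": time; "joint_pos": joint angles; "joint_vel": joint speeds; "joint_efforts": joint torques, N m; "tool_pos": TCP position; "tool_rot": TCP orientation; "contact_force": force on the tool from outside, world axes, zero at the start; "ft_torque": the same for the moment, N m; "gripper_width": opening from 0.0 (shut) to 1.0 (fully open).
Only numpy, scipy, OpenCV 4.12 (cv2) and the standard library are available. Lean on these libraries where they do the work, as an engineer would, in place of code of your own. Each camera call takes 0.05 s, during which the arm holds its last target. There are 200 camera calls.

## Working session

There is one attempt and no reset: what is moved stays moved. The work goes in short steps, Python scripts to look and compute and a tool call to move; the robot and the scene stay as the last step left them, time stands still between calls to the robot, and variables do not carry over. Pictures are saved under pics/ and viewed, about 8 in all and at most 12, crops included, and the job is handed in when it is done.

Besides the shell and the picture viewer there is one more tool, called after "Emit:" as name(argument=value, ...) on one line, values as JSON. jog_arm: Moves the arm, as the interface text tells. Its arguments: {"type":"object","properties":{"targets":{"type":"array"},"fingers":{"type":"number"}},"required":["targets"]}

```bash
mkdir -p pics; cat > h.py <<'E'
import numpy as np, cv2
from plant import manip, cams
def grab(n,name):
    c=cams.get_calibration(n); im=cams.grab_frame(n); cv2.imwrite(f'pics/{name}.png',im[...,::-1]); np.savez(f'pics/{name}.npz',K=c['camera_matrix'],T=c['cam_to_world']); return im
def ray(name,u,v,z):
    d=np.load(f'pics/{name}.npz'); K,T=d['K'],d['T']
    r=np.linalg.solve(K,[u,v,1.0]); r=T[:3,:3]@np.array([r[0],-r[1],-r[2]]); o=T[:3,3]
    return o+r*(z-o[2])/r[2]
E
python3 - <<'E'
from h import *
a=grab('top','top0');b=grab('scene','scene0')
s=manip.state();print(s['time'],s['tool_pos'],s['tool_rot'],s['contact_force'],s['gripper_width'])
print({k:v.tolist() if hasattr(v,'tolist') else v for k,v in cams.get_calibration('top').items()})
cv2.imwrite('pics/top0b.png',cv2.resize(a[...,::-1],(800,600)))
cv2.imwrite('pics/scene0b.png',cv2.resize(b[...,::-1],(800,600)))
E
```

```text
0.1 [0.13913357 0.60873232 0.2301837 ] [-2.04460477e-04  1.12182855e-01  9.93687134e-01 -9.18746804e-04] [-0.6730474  -0.72376304 -0.36758177] 1.001529398969398
{'camera_matrix': [[366.22492630735206, 0.0, 258.93360996651546], [0.0, 366.22492630735206, 191.45208578396935], [0.0, 0.0, 1.0]], 'cam_to_world': [[0.012813426890636612, 0.9922092134199095, -0.12392212431992539, 0.38357183051861415], [-0.9997638190389443, 0.010537071563770994, -0.01900726870239794, -0.011334500548981372], [-0.01755341083617352, 0.1241364045214163, 0.9921098884904394, 1.20396850444764], [0.0, 0.0, 0.0, 1.0]]}
```

View pics/top0b.png

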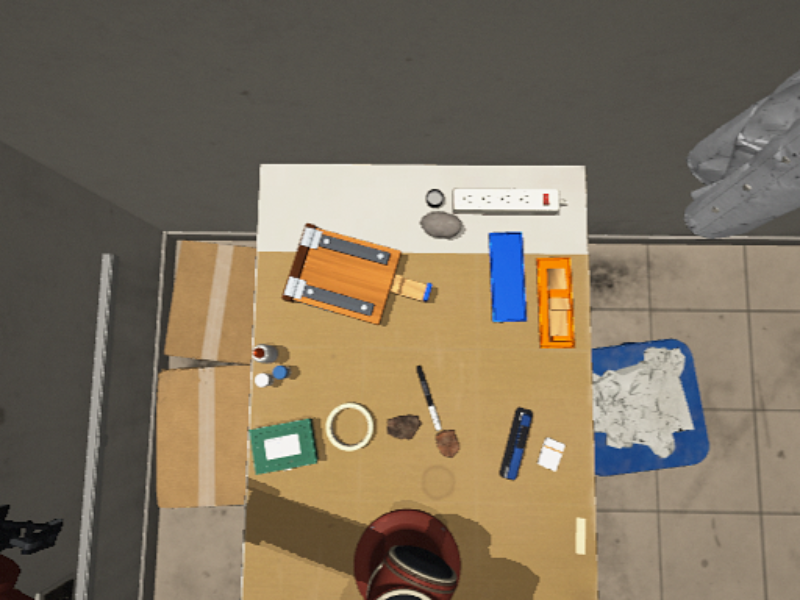

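View pics/scene0b.png

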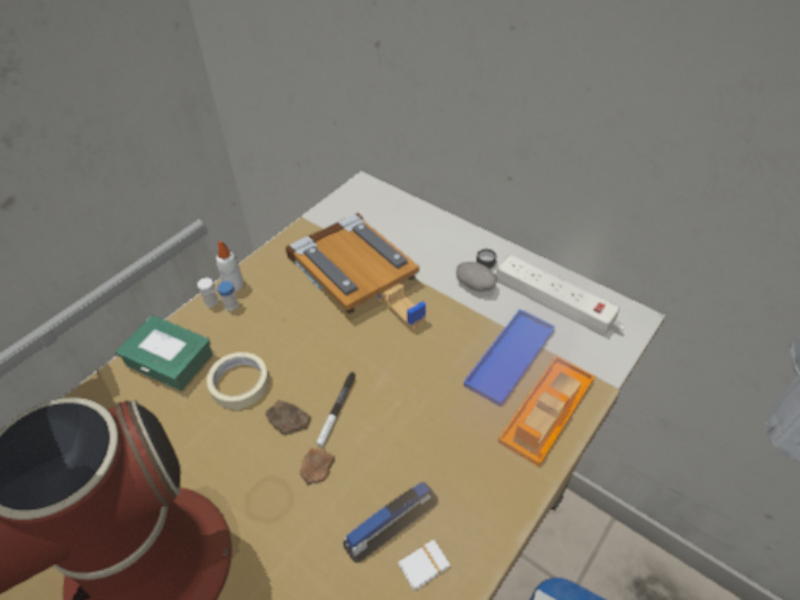

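The top view shows the press at (345,275) with its front facing right, the blue lug at (429,292), the blue tray at (507,277), the orange tray at (556,302), the stone at (441,225), and the vials and bottle at (270,368). The scene view agrees.

```bash
cat > m.py <<'E'
from h import *
def mask(name,box,lo=(100,140,60),hi=(130,255,255)):
    im=cv2.imread(f'pics/{name}.png'); h=cv2.cvtColor(im,cv2.COLOR_BGR2HSV); m=cv2.inRange(h,lo,hi)
    z=np.zeros_like(m); x0,y0,x1,y1=box; z[y0:y1,x0:x1]=m[y0:y1,x0:x1]
    c=max(cv2.findContours(z,0,2)[0],key=cv2.contourArea); return cv2.minAreaRect(c),c
E
python3 - <<'E'
from m import *
f=0.64
for n,box,z in [('lug',(255,170,290,205),.048),('tray',(305,140,345,215),.013)]:
    r,c=mask('top0',box); print(n,r); p=cv2.boxPoints(r)
    print(np.round([ray('top0',*q,z)[:2] for q in p],4).tolist(), np.round(ray('top0',*r[0],z),4))
# panel corners (viewed): front-far, front-near, hinge
for u,v,z in [(405,250,.045),(380,324,.045),(316,226,.02),(283,299,.02)]: print(np.round(ray('top0',u*f,v*f,z),3))
im=cv2.imread('pics/top0.png'); cv2.imwrite('pics/c1.png',cv2.resize(im[130:220,170:350],None,fx=4.4,fy=4.4,interpolation=cv2.INTER_CUBIC))
E
```

```text
lug ((273.60003662109375, 186.20001220703125), (2.5298221111297607, 10.751745223999023), 18.434947967529297)
[[0.5301, -0.0266], [0.563, -0.0371], [0.5605, -0.0448], [0.5276, -0.0342]] [ 0.5453 -0.0357  0.048 ]
tray ((324.5641174316406, 176.97547912597656), (56.90276336669922, 21.457988739013672), 87.51044464111328)
[[0.6761, -0.1648], [0.6798, -0.2357], [0.4908, -0.2413], [0.487, -0.1718]] [ 0.5825 -0.2034  0.013 ]
[0.631 0.011 0.045]
[0.477 0.06  0.045]
[0.686 0.202 0.02 ]
[0.529 0.266 0.02 ]
```

View pics/c1.png

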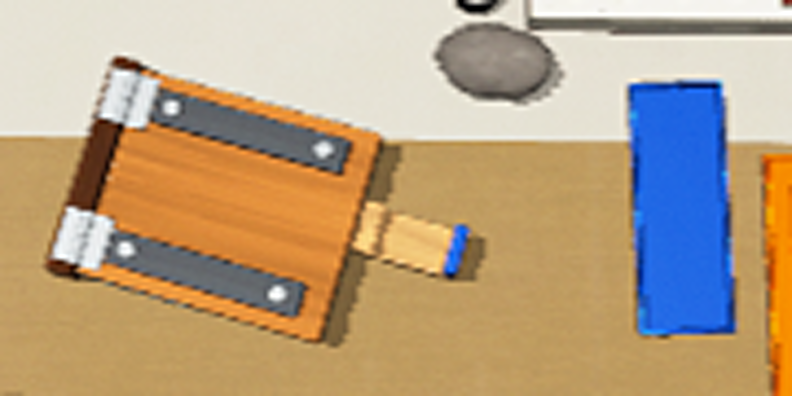

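The press's draw direction is about (-0.284, -0.959). The lug centre is at about (0.545, -0.036) and the tray centre at about (0.583, -0.203), with its long axis about 2° from x. I'll move above the pocket first and turn afterwards.

Emit:
jog_arm(targets=[[-0.027,-0.0254,0],[-0.054,-0.0508,0],[-0.081,-0.0762,0],[-0.108,-0.1016,0],[-0.135,-0.127,0]], fingers=0)

```text
$.targets[0]: bad value
```

Emit:
jog_arm(targets=[[-0.027,-0.0254,0,0],[-0.054,-0.0508,0,0],[-0.081,-0.0762,0,0],[-0.108,-0.1016,0,0],[-0.135,-0.127,0,0]])

```text
time: 0.52
tool_pos: [0.2429, 0.4537, 0.2306]
tool_rot: [-0.0, 0.112, 0.994, -0.0]
contact_force: [0.7, -0.0, 0.1]
gripper_width: 1.0
```

Emit:
jog_arm(targets=[[-0.027,-0.0254,0,0],[-0.054,-0.0508,0,0],[-0.081,-0.0762,0,0],[-0.108,-0.1016,0,0],[-0.135,-0.127,0,0]], fingers=0)

```text
time: 0.93
tool_pos: [0.3462, 0.2997, 0.2309]
tool_rot: [-0.0, 0.112, 0.994, -0.0]
contact_force: [0.6, -0.8, -0.4]
gripper_width: 0.299
```

Emit:
jog_arm(targets=[[-0.027,-0.0254,0,0],[-0.054,-0.0508,0,0],[-0.081,-0.0762,0,0],[-0.108,-0.1016,0,0],[-0.135,-0.127,0,0]])

```text
time: 1.35
tool_pos: [0.4496, 0.1458, 0.231]
tool_rot: [-0.0, 0.112, 0.994, 0.0]
contact_force: [1.0, 1.0, -0.7]
gripper_width: 0.003
```

Emit:
jog_arm(targets=[[-0.027,-0.0254,0,7],[-0.054,-0.0508,0,14],[-0.081,-0.0762,0,21],[-0.108,-0.1016,0,28],[-0.135,-0.127,0,35]])

```text
time: 1.77
tool_pos: [0.5529, -0.0081, 0.2308]
tool_rot: [-0.0, 0.409, 0.913, -0.0]
contact_force: [1.4, 0.5, 0.8]
gripper_width: -0.002
```

Emit:
jog_arm(targets=[[0,0,0,7],[0,0,0,14],[0,0,0,21],[0,0,0,28],[0,0,0,35]])

```text
time: 2.18
tool_pos: [0.5522, -0.0065, 0.2306]
tool_rot: [-0.001, 0.664, 0.748, -0.0]
contact_force: [0.4, -0.3, -0.6]
gripper_width: -0.002
```

Emit:
jog_arm(targets=[[0,0,0,7],[0,0,0,14],[0,0,0,21],[0,0,0,23.6],[0,0,0,23.6]])

```text
time: 2.6
tool_pos: [0.5521, -0.0063, 0.2307]
tool_rot: [-0.0, 0.801, 0.598, -0.0]
contact_force: [0.5, -0.3, -0.2]
gripper_width: 0.001
```

```bash
python3 - <<'E'
from h import *
s=manip.state();print(s['time'],s['tool_pos'],s['tool_rot'],s['contact_force'],s['gripper_width'],s['joint_pos'])
a=grab('wrist','w1');cv2.imwrite('pics/w1b.png',cv2.resize(a[...,::-1],(800,600)))
E
```

```text
2.6 [ 0.55212625 -0.00629613  0.23065393] [-4.11450695e-04  8.01345799e-01  5.98201122e-01 -3.98704658e-04] [ 0.52971815 -0.29628418 -0.15631499] 0.0011036244830730047 [-1.46199519e-01 -1.20114687e-01  1.78265546e+00  1.57346210e-05
  1.48019765e+00  1.42086324e-01]
```

View pics/w1b.png

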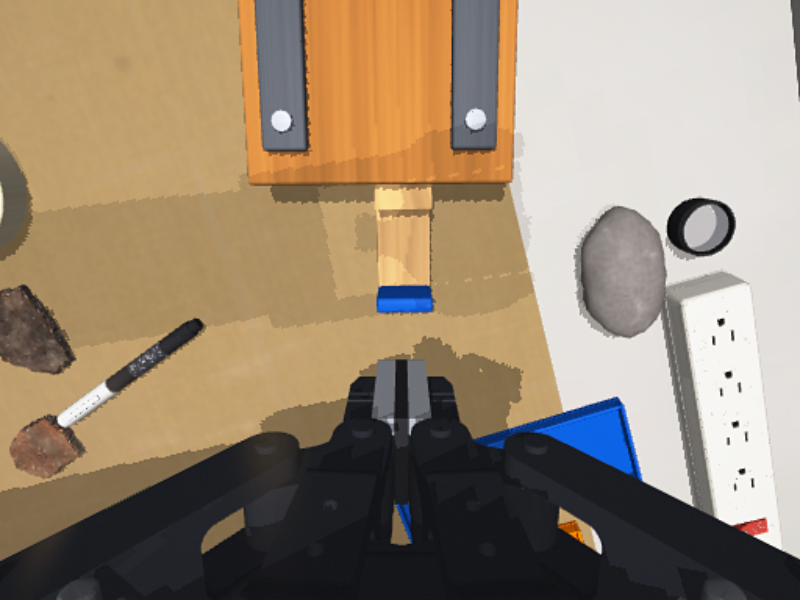

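The wrist view shows the lug at (404,299), the panel's front edge running from (250,184) to (512,182), and the pocket between v=210 and 287. The axes are almost aligned with the image.

```bash
python3 - <<'E'
from m import *
f=.64
R=lambda u,v,z:ray('w1',u*f,v*f,z)
s=manip.state(); q=s['tool_rot']; from scipy.spatial.transform import Rotation as Ro
M=Ro.from_quat(np.roll(q,-1)).as_matrix(); p=s['tool_pos']
r,c=mask('w1',(230,175,290,205)); print(r, cv2.boundingRect(c))
def show(n,w): print(n,np.round(w,4),'tool',np.round(M.T@(w-p),4))
for n,u,v,z in [('lugTL',377,287,.048),('lugTR',432,287,.048),('lugBL',378,311,.048),('lugBR',432,311,.048),('pL',250,184,.048),('pR',513,182,.048),('heelL',377,210,.037),('heelR',432,210,.037),('trayTL',476,441,.013),('trayTR',620,399,.013)]: show(n,R(u,v,z))
print(np.degrees(np.arctan2(M[1,0],M[0,0])))
E
```

```text
((258.5, 191.0), (16.0, 35.0), 90.0) (241, 183, 36, 17)
lugTL [ 0.5322 -0.0195  0.048 ] tool [-0.0183 -0.0153  0.1828]
lugTR [ 0.5656 -0.0294  0.048 ] tool [-0.0184  0.0195  0.1828]
lugBL [ 0.5281 -0.0349  0.048 ] tool [-0.0342 -0.0149  0.1828]
lugBR [ 0.5613 -0.0448  0.048 ] tool [-0.0343  0.0197  0.1828]
pL [0.4781 0.0635 0.048 ] tool [ 0.046  -0.0906  0.1829]
pR [0.6298 0.0195 0.048 ] tool [0.0467 0.0673 0.1827]
heelL [0.5458 0.0257 0.037 ] tool [ 0.0289 -0.015   0.1938]
heelR [0.5789 0.0158 0.037 ] tool [0.0288 0.0196 0.1938]
trayTL [ 0.5642 -0.1658  0.013 ] tool [-0.1496  0.0567  0.2177]
trayTR [ 0.6758 -0.1622  0.013 ] tool [-0.1146  0.1628  0.2176]
73.58486150597881
```

Emit:
jog_arm(targets=[[0,0.002,0.04,0],[0,0.002,0.08,0],[0,0.002,0.12,0],[0,0.002,0.15,0],[0,0.002,0.17,0]])

```text
time: 3.07
tool_pos: [0.5515, -0.0065, 0.0568]
tool_rot: [-0.002, 0.801, 0.599, -0.002]
contact_force: [0.4, -0.6, 0.1]
gripper_width: 0.0
```

Emit:
jog_arm(targets=[[0,0,0.01,0],[0,0,0.02,0],[0,0,0.03,0],[0,0,0.038,0],[0,0,0.038,0]])

```text
time: 3.48
tool_pos: [0.554, -0.0069, 0.0225]
tool_rot: [-0.0, 0.801, 0.599, -0.0]
contact_force: [-0.1, -0.6, -0.4]
gripper_width: -0.002
```

Emit:
jog_arm(targets=[[-0.004,0,0,0],[-0.008,0,0,0],[-0.011,0,0,0],[-0.014,0,0,0],[-0.014,0,0,0]])

```text
time: 3.9
tool_pos: [0.551, -0.0208, 0.0241]
tool_rot: [0.0, 0.801, 0.598, 0.001]
contact_force: [0.1, -0.0, 1.0]
gripper_width: -0.0
```

Emit:
jog_arm(targets=[[-0.003,0,0,0],[-0.006,0,0,0],[-0.009,0,0,0],[-0.012,0,0,0],[-0.012,0,0,0]])

```text
time: 4.32
tool_pos: [0.5478, -0.0308, 0.0241]
tool_rot: [-0.0, 0.801, 0.598, 0.002]
contact_force: [1.7, 5.6, 2.8]
gripper_width: 0.0
```

```bash
cat > look.py <<'E'
from m import *
import sys
n=sys.argv[1]; s=manip.state();print(s['time'],s['tool_pos'],s['contact_force'],s['joint_vel'].round(3) if hasattr(s['joint_vel'],'round') else s['joint_vel'])
grab('top',n); r,c=mask(n,(250,150,300,260)); print('lug',np.round(ray(n,*r[0],.048),4),r)
r0=np.array([.5453,-.0357]); print('moved along draw',(ray(n,*r[0],.048)[:2]-r0)@np.array([-.2827,-.959]))
E
python3 look.py t1
```

```text
4.3167 [ 0.54782634 -0.03079206  0.02408847] [1.68947136 5.60921627 2.78228433] [ 0.003  0.002 -0.002 -0.008 -0.001  0.007]
lug [ 0.5235 -0.0403  0.048 ] ((275.0, 193.0), (0.0, 0.0), 0.0)
moved along draw 0.010566655727402265
```

Emit:
jog_arm(targets=[[-0.003,0,0,0],[-0.006,0,0,0],[-0.009,0,0,0],[-0.012,0,0,0],[-0.012,0,0,0]])

```text
time: 4.78
tool_pos: [0.5445, -0.0423, 0.0241]
tool_rot: [-0.0, 0.801, 0.598, 0.002]
contact_force: [1.1, 5.1, 1.4]
gripper_width: 0.0
```

Emit:
jog_arm(targets=[[0,0,0,0],[0,0,0,0],[0,0,0,0],[0,0,0,0],[0,0,0,0]])

```text
time: 5.2
tool_pos: [0.5445, -0.0423, 0.0241]
tool_rot: [-0.0, 0.801, 0.598, 0.001]
contact_force: [0.9, 4.8, 3.0]
gripper_width: 0.002
```

```bash
python3 - <<'E'
from h import *
s=manip.state();print(s['time'],s['tool_pos'],s['contact_force'])
a=grab('wrist','w2');b=grab('scene','s2')
x=cv2.resize(a[...,::-1],(400,300)); f=lambda n:cv2.resize(n[130:230,180:290,::-1],(396,360),interpolation=cv2.INTER_CUBIC)
o=cv2.imread('pics/scene0.png')[...,::-1]
top=np.hstack([f(o),f(b)]); cv2.imwrite('pics/c2.png',np.vstack([top, cv2.resize(a[50:210,100:420,::-1],(792,240))]))
E
```

```text
5.2 [ 0.54447255 -0.04231337  0.02409726] [0.92202592 4.7656383  3.02840709]
```

View pics/c2.png

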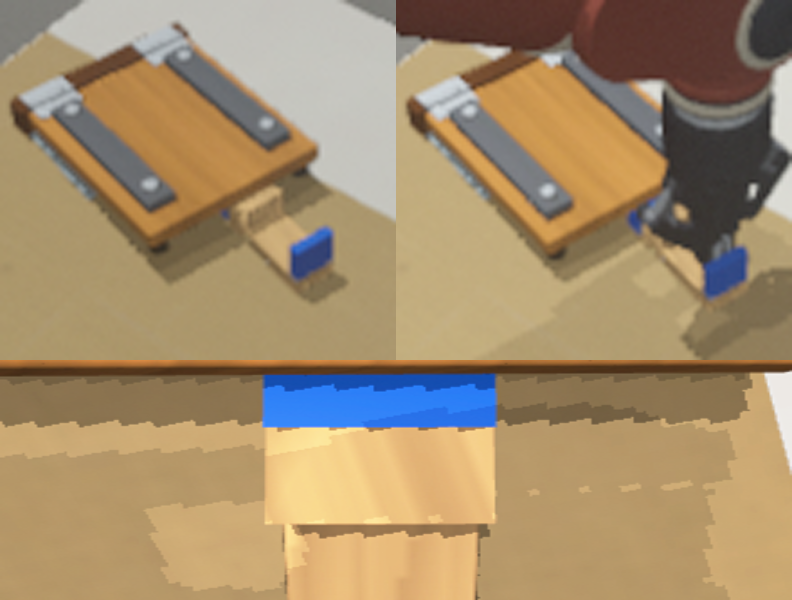

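The picture shows the panel lowered but still on the slope: the blue band is in sight and the edge bears on it. I'll work out the draw so far from the heel and edge rows.

```bash
python3 - <<'E'
from h import *
d=np.array([.2827,.959])
h=ray('w2',253,159.3,.037)[:2]@d; h0=ray('w1',258.9,134.4,.037)[:2]@d
print('heel moved',h0-h)
# panel top edge height from fixed position along draw axis: lower edge v ~58.7
for z in (.015,.02,.025,.03,.035,.04): print(z,ray('w2',253,58.7,z)[:2]@d)
print('edge initial',[ (z,round(ray('w1',253,117.5,z)[:2]@d,4)) for z in (.03,.033,.036,.048)])
E
```

```text
heel moved 0.021813647435159844
0.015 0.19573523757108005
0.02 0.19527936766511117
0.025 0.19482349775914226
0.03 0.19436762785317338
0.035 0.19391175794720442
0.04 0.1934558880412355
edge initial [(0.03, np.float64(0.1947)), (0.033, np.float64(0.1949)), (0.036, np.float64(0.1951)), (0.048, np.float64(0.196))]
```

The wedge has been drawn 22 mm, so the panel is at about 0.06 rad and at rest. One more tug with a pause, then I'll go on.

Emit:
jog_arm(targets=[[-0.003,0,0,0],[-0.006,0,0,0],[-0.008,0,0,0],[-0.008,0,0,0],[-0.008,0,0,0]])

```text
time: 5.72
tool_pos: [0.5423, -0.0498, 0.0241]
tool_rot: [-0.0, 0.801, 0.598, 0.002]
contact_force: [1.6, 5.9, 1.8]
gripper_width: -0.002
```

Emit:
jog_arm(targets=[[0,0,0,0],[0,0,0,0],[0,0,0,0],[0,0,0,0],[0,0,0,0]])

```text
time: 6.13
tool_pos: [0.5423, -0.0498, 0.0241]
tool_rot: [-0.0, 0.801, 0.598, 0.002]
contact_force: [1.5, 6.8, 3.1]
gripper_width: -0.001
```

Emit:
jog_arm(targets=[[-0.003,0,0,0],[-0.006,0,0,0],[-0.009,0,0,0],[-0.012,0,0,0],[-0.012,0,0,0]])

```text
time: 6.55
tool_pos: [0.5388, -0.0615, 0.0241]
tool_rot: [-0.0, 0.801, 0.598, 0.002]
contact_force: [1.0, 5.7, 1.9]
gripper_width: -0.0
```

Emit:
jog_arm(targets=[[-0.003,0,0,0],[-0.006,0,0,0],[-0.009,0,0,0],[-0.012,0,0,0],[-0.012,0,0,0]])

```text
time: 6.97
tool_pos: [0.5346, -0.0745, 0.0236]
tool_rot: [0.0, 0.801, 0.598, -0.0]
contact_force: [0.4, 0.1, 0.7]
gripper_width: -0.001
```

Emit:
jog_arm(targets=[[-0.003,0,0,0],[-0.006,0,0,0],[-0.009,0,0,0],[-0.012,0,0,0],[-0.012,0,0,0]])

```text
time: 7.38
tool_pos: [0.5309, -0.0863, 0.0232]
tool_rot: [0.0, 0.801, 0.598, -0.0]
contact_force: [-0.6, -0.5, -0.9]
gripper_width: 0.005
```

Emit:
jog_arm(targets=[[-0.005,0,0,0],[-0.01,0,0,0],[-0.015,0,0,0],[-0.02,0,0,0],[-0.024,0,0,0]])

```text
time: 7.8
tool_pos: [0.524, -0.1092, 0.0232]
tool_rot: [-0.0, 0.801, 0.598, -0.0]
contact_force: [0.0, 0.8, 0.5]
gripper_width: 0.001
```

```bash
python3 - <<'E'
from h import *
s=manip.state();print(s['time'],s['tool_pos'],s['contact_force'])
a=grab('wrist','w3');cv2.imwrite('pics/w3b.png',cv2.resize(a[...,::-1],(800,600)))
E
```

```text
7.8 [ 0.52399423 -0.10919264  0.02316806] [0.01923246 0.79354846 0.51667101]
```

View pics/w3b.png

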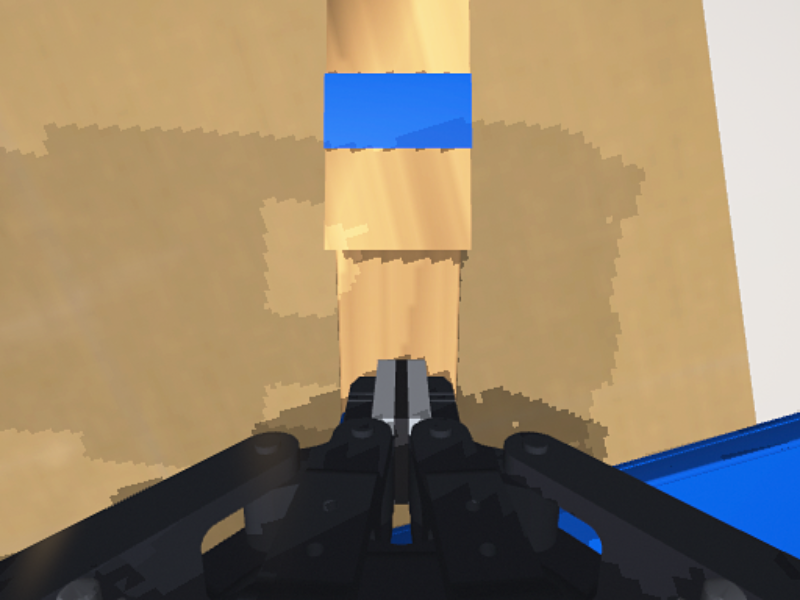

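The wedge is drawn about 92 mm and lies straight ahead of the fingers, with its heel at v=250 and centred on u≈398. It is clear of the panel. I'll lift out, move to the balance point and grip.

Emit:
jog_arm(targets=[[0.002,0,-0.02,0],[0.002,0,-0.05,0],[0.027,0,-0.05,0],[0.052,0,-0.05,0],[0.052,-0.001,-0.05,0]])

```text
time: 8.27
tool_pos: [0.5393, -0.0563, 0.0743]
tool_rot: [0.0, 0.8, 0.599, 0.001]
contact_force: [-0.8, 0.6, -0.6]
gripper_width: -0.002
```

Emit:
jog_arm(targets=[[0,0,0,0],[0,0,0,0],[0,0,0,0],[0,0,0,0],[0,0,0,0]], fingers=0.75)

```text
time: 8.68
tool_pos: [0.5379, -0.059, 0.0731]
tool_rot: [-0.0, 0.801, 0.598, -0.0]
contact_force: [0.1, 0.3, -0.3]
gripper_width: 0.708
```

```bash
python3 - <<'E'
from h import *
s=manip.state();print(s['time'],s['tool_pos'],s['contact_force'],s['gripper_width'])
a=grab('wrist','w4');b=grab('scene','s4')
f=lambda n:cv2.resize(n[130:230,180:290,::-1],(330,300),interpolation=cv2.INTER_CUBIC)
cv2.imwrite('pics/c4.png',np.hstack([cv2.resize(a[...,::-1],(400,300)),f(b)]))
E
```

```text
8.6833 [ 0.53785117 -0.05902328  0.0730501 ] [ 0.09801384  0.28123172 -0.30454255] 0.7077624632907253
```

View pics/c4.png

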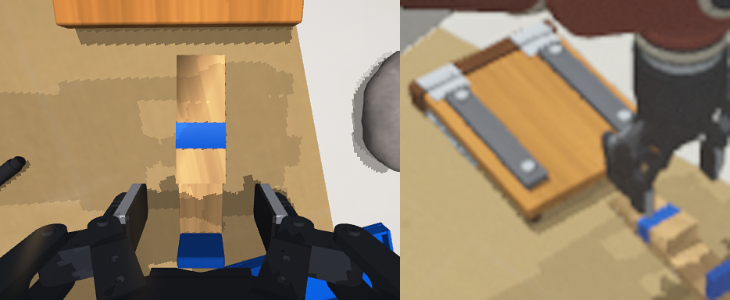

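The wrist view shows the wedge centred between the open fingers. Its tip is clear of the panel edge, and the panel looks fully down. Next I'll descend and grip.

Emit:
jog_arm(targets=[[0,0,0.02,0],[0,0,0.04,0],[0,0,0.055,0],[0,0,0.061,0],[0,0,0.061,0]])

```text
time: 9.2
tool_pos: [0.5366, -0.0582, 0.0104]
tool_rot: [-0.001, 0.801, 0.598, -0.001]
contact_force: [0.2, 0.2, 0.1]
gripper_width: 0.748
```

Emit:
jog_arm(targets=[[0,0,0,0],[0,0,0,0],[0,0,0,0],[0,0,0,0],[0,0,0,0]], fingers=0)

```text
time: 9.62
tool_pos: [0.5395, -0.0588, 0.014]
tool_rot: [0.001, 0.801, 0.599, 0.001]
contact_force: [-0.2, 0.1, 4.5]
gripper_width: 0.405
```

Emit:
jog_arm(targets=[[0,0,0,0],[0,0,-0.01,0],[0,0,-0.03,0],[0,0,-0.06,0],[0,0,-0.08,0]])

```text
time: 10.03
tool_pos: [0.5379, -0.0583, 0.094]
tool_rot: [-0.0, 0.801, 0.598, 0.0]
contact_force: [1.7, -0.3, 0.0]
gripper_width: 0.407
```

```bash
python3 - <<'E'
from h import *
s=manip.state();print(s['time'],s['tool_pos'],s['contact_force'],s['gripper_width'])
a=grab('wrist','w5');b=grab('scene','s5')
f=lambda n:cv2.resize(n[130:240,180:400,::-1],(400,300),interpolation=cv2.INTER_CUBIC)
cv2.imwrite('pics/c5.png',np.hstack([cv2.resize(a[...,::-1],(400,300)),f(b)]))
E
```

```text
10.0333 [ 0.5379238  -0.0582722   0.09395231] [ 1.69263138 -0.27840151  0.04503111] 0.40726578886451237
```

View pics/c5.png

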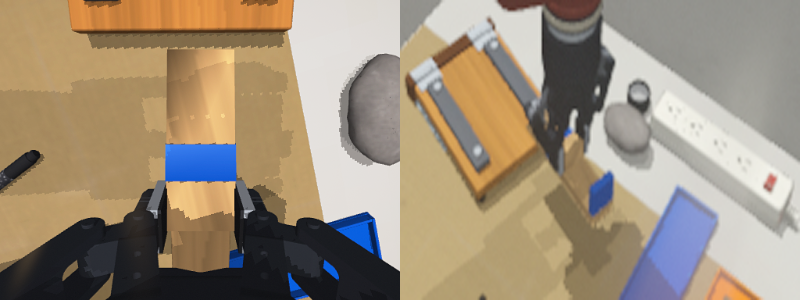

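The wedge is gripped (opening 0.407, about 35 mm) and lifted, with the panel down. Now I'll carry it to the tray and turn it by +71.8°.

Emit:
jog_arm(targets=[[-0.0255,0.016,0,7],[-0.051,0.032,0,14],[-0.0765,0.0485,0,21],[-0.102,0.065,0,28],[-0.1275,0.081,0,35]])

```text
time: 10.55
tool_pos: [0.5786, -0.2043, 0.0902]
tool_rot: [-0.001, 0.945, 0.327, -0.001]
contact_force: [0.5, 0.1, -1.2]
gripper_width: 0.411
```

Emit:
jog_arm(targets=[[0,0,0,7],[0,0,0,14],[0,0,0,21],[0,0,0,28],[0,0,0,35]])

```text
time: 10.97
tool_pos: [0.5783, -0.2031, 0.09]
tool_rot: [-0.001, 1.0, 0.028, -0.002]
contact_force: [0.3, 1.1, -1.7]
gripper_width: 0.403
```

Emit:
jog_arm(targets=[[0,0,0,1.8],[0,0,0,1.8],[0,0,0,1.8],[0,0,0,1.8],[0,0,0,1.8]])

```text
time: 11.38
tool_pos: [0.5793, -0.2035, 0.0917]
tool_rot: [-0.0, 1.0, 0.015, -0.0]
contact_force: [-0.2, -0.1, -1.5]
gripper_width: 0.404
```

```bash
python3 - <<'E'
from h import *
from scipy.spatial.transform import Rotation as Ro
s=manip.state();print(s['time'],s['tool_pos'],s['contact_force'],s['gripper_width'])
M=Ro.from_quat(np.roll(s['tool_rot'],-1)).as_matrix(); print(np.round(M,3).tolist(),'tray rel tool',M.T@(np.array([.5825,-.2034,0])-s['tool_pos']))
a=grab('wrist','w6');b=grab('scene','s6')
f=lambda n:cv2.resize(n[130:320,260:420,::-1],(400,475),interpolation=cv2.INTER_CUBIC)
z=np.zeros((475,400,3),np.uint8); z[:300]=cv2.resize(a[...,::-1],(400,300))
cv2.imwrite('pics/c6.png',np.hstack([z,f(b)]))
E
```

```text
11.3833 [ 0.57928304 -0.2034539   0.09172648] [-0.211686   -0.13491187 -1.46486766] 0.40444854466898644
[[1.0, 0.031, -0.001], [0.031, -1.0, 0.0], [-0.001, -0.0, -1.0]] tray rel tool [3.29248097e-03 8.54095857e-05 9.17237788e-02]
```

View pics/c6.png

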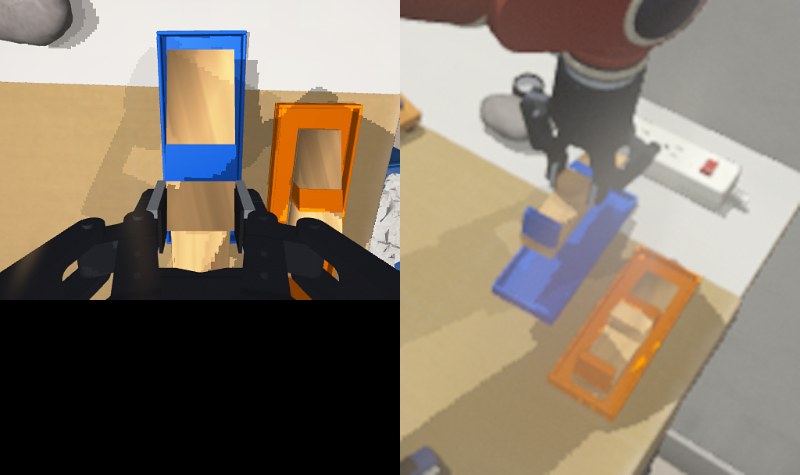

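The wedge is above the tray and aligned with it in both views. I'll lower it.

Emit:
jog_arm(targets=[[0,0,0.02,0],[0,0,0.04,0],[0,0,0.055,0],[0,0,0.065,0],[0,0,0.07,0]])

```text
time: 11.9
tool_pos: [0.5786, -0.2031, 0.0204]
tool_rot: [-0.001, 1.0, 0.015, -0.001]
contact_force: [-1.0, -0.1, -1.3]
gripper_width: 0.406
```

Emit:
jog_arm(targets=[[0,0,0.002,0],[0,0,0.004,0],[0,0,0.0055,0],[0,0,0.0055,0],[0,0,0.0055,0]])

```text
time: 12.32
tool_pos: [0.5802, -0.2039, 0.0176]
tool_rot: [0.0, 1.0, 0.015, 0.001]
contact_force: [0.2, 0.1, -1.3]
gripper_width: 0.408
```

Emit:
jog_arm(targets=[[0,0,0.001,0],[0,0,0.002,0],[0,0,0.002,0],[0,0,0.002,0],[0,0,0.002,0]])

```text
time: 12.73
tool_pos: [0.5803, -0.204, 0.017]
tool_rot: [0.0, 1.0, 0.015, 0.0]
contact_force: [-3.6, 2.1, 7.5]
gripper_width: 0.406
```

Contact at 7.5 N, so the wedge is on the floor. I'll release to a modest opening and retreat.

Emit:
jog_arm(targets=[[0,0,-0.001,0],[0,0,-0.001,0],[0,0,-0.001,0],[0,0,-0.001,0],[0,0,-0.001,0]], fingers=0.6)

```text
time: 13.15
tool_pos: [0.5796, -0.2036, 0.0157]
tool_rot: [-0.0, 1.0, 0.015, -0.0]
contact_force: [-0.2, 0.3, -1.1]
gripper_width: 0.603
```

Emit:
jog_arm(targets=[[0,0,-0.01,0],[0,0,-0.03,0],[0,0,-0.06,0],[0,0,-0.1,0],[0,0,-0.14,0]])

```text
time: 13.57
tool_pos: [0.5787, -0.2032, 0.1568]
tool_rot: [-0.001, 1.0, 0.015, -0.001]
contact_force: [0.9, -1.3, 0.7]
gripper_width: 0.598
```

Emit:
jog_arm(targets=[[-0.04,0,0,0],[-0.08,0,0,0],[-0.12,0,0,0],[-0.14,0,0,0],[-0.14,0,0,0]])

```text
time: 13.98
tool_pos: [0.4366, -0.2076, 0.1559]
tool_rot: [0.0, 1.0, 0.014, -0.0]
contact_force: [0.7, -0.5, 0.1]
gripper_width: 0.598
```

```bash
python3 - <<'E'
from m import *
s=manip.state();print(s['time'],s['tool_pos'],s['contact_force'],s['gripper_width'])
a=grab('wrist','w7');b=grab('top','t7');c=grab('scene','s7')
z=np.zeros((600,800,3),np.uint8); z[:300,:400]=cv2.resize(a[...,::-1],(400,300))
z[300:,:400]=cv2.resize(b[100:250,150:400,::-1],(400,300)); z[:300,400:]=cv2.resize(c[120:300,180:410,::-1],(400,300))
z[300:,400:]=cv2.resize(cv2.imread('pics/top0.png')[100:250,150:400],(400,300))
cv2.imwrite('pics/c7.png',z)
E
```

```text
13.9833 [ 0.43656337 -0.20759321  0.15587947] [ 0.67623274 -0.48619432  0.06258166] 0.5976094858656036
```

View pics/c7.png

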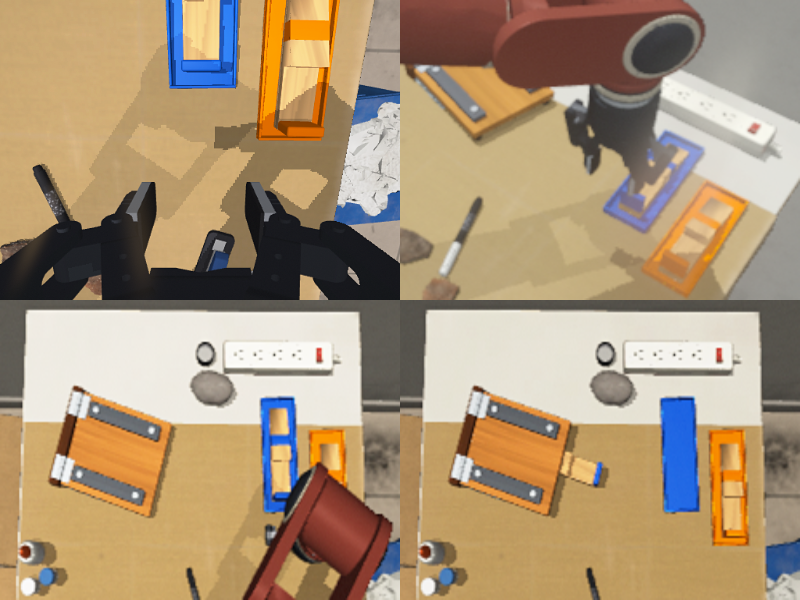

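The final views show the blue wedge in the blue tray, the panel down, the orange wedge in its tray, and the vials, bottle and stone unmoved. I'll run one numeric check, then hand in.

```bash
python3 - <<'E'
from h import *
for n in('t7',):
    # wedge corners in the t7 crop (x1.6, y2): tip edge, and sides
    for u,v,z in [(271,407,.008),(290,407,.008),(262,398,.013),(294,398,.013)]:
        print(np.round(ray(n,150+u/1.6,100+(v-300)/2,z),3))
d=cv2.absdiff(cv2.imread('pics/top0.png'),cv2.imread('pics/t7.png')).max(2)
print('stone diff',(d[130:155,265:300]>40).sum(),'vials/bottle diff',(d[215:250,155:190]>40).sum())
p=np.array([.5796,-.2036])+.003*np.array([1,.03]); e=p-[.5825,-.2034]; print('offset est',e)
if abs(e).max()<.01: print(manip.job_done())
E
```

```text
[ 0.662 -0.188  0.008]
[ 0.663 -0.227  0.008]
[ 0.676 -0.169  0.013]
[ 0.677 -0.235  0.013]
stone diff 2 vials/bottle diff 0
offset est [ 1.0e-04 -1.1e-04]
the job is handed in; nothing more can be done
None
```

I finished the task and handed the job in at about 14 s of robot time, but `job_done` returns no verdict, so I can't confirm it passed.

**What I did:** I hooked the blue lug with the shut fingers and drew the wedge out in small tugs. I paused at about 22 mm (panel about 0.06 rad) and at about 30 mm. From there I went on to about 92 mm, where the wedge was clear of the panel. I then gripped the wedge near its balance point, turned it 71.8°, set it on the blue tray's floor, released it and backed away.

**Last checks:**
- **Wedge position:** the release pose puts it within about 1 mm of my tray-centre estimate. The rough tip and rim points in the top view give 13–14 mm of clearance at the tip end and put the wedge 5–6 mm off-centre across the tray. The two disagree by about 5 mm, but both are inside the 20 mm limit.
- **Wedge flat:** I judged this by eye from the pictures and from the contact felt when setting it down. I did not measure the tilt.
- **Panel:** it looked fully down in the top and scene views. I did not measure its final angle, and the part-way 0.06 rad is worked out from the wedge's travel.
- **Other things:** image differences showed no movement of the stone, vials or bottle. The orange wedge looked to be in place in its tray, though the arm partly hid it in the last top view.
- **Forces:** the end-of-move readings peaked at about 9 N, when the wedge touched the tray floor, and about 7 N while pulling. The arm was touching nothing at the end.

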